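# Let the ratchet winch back onto its end buffer

### The job

Free the hand winch and let it back: first wind the crank a little forward (counterclockwise seen from above) so that the tooth's lip lets go of the pawl, lift the pawl clear and throw it right over so that it stays open, then crank the drum backward (clockwise) until its yellow lug presses gently but firmly on the rubber end buffer, and let go, leaving it resting there. Never force the pawl against the teeth, do not ram the buffer, and leave the other things on the cart alone.

Things in the scene. Friction and masses are not known exactly. Their poses are not given: they have to be found in the camera images.
- winch: bench hand winch screwed to the cart: blue base plate 180 x 172 x 12 mm, upright steel drum of 58 mm radius. Origin: on the drum's axis at the plate's underside; z up, x away from the robot at yaw 0. Pawl on the +y side, buffer on the -x side. A tall black rack stands left of the cart, beyond world y = 0.3 and x = 0.35: draw the arm in before swinging past it.
- drum (a joint): drum angle, rad, about winch z: plus = counterclockwise from above = forward (winding), minus = backward; hard limit +0.9. 0: a tooth wall touches the pawl's nose. It starts at 0.01 to 0.07, where the tooth's 6 mm lip hooks over the nose: no lifting below +0.15; from +0.2 to +0.6 the pawl is free; at +0.79 the next tooth catches it. Drag 0.35 N m all round: it stays where it is left.
- crank_knob (a point): middle of the crank's red upright knob, 23 mm thick, 40 mm tall, spinning freely on its pin; 116 mm above the cart, 22 mm above the knob's foot, 25 mm above the crank arm's top. It circles the drum's axis on a radius of 70 mm; at drum angle 0 it lies at angle -0.61 rad from winch x. Turning takes about 5 N here.
- pawl (a joint): pawl angle, rad: 0 lying in the notch; winding forward, the ramp of the next tooth raises it (up to 0.25); 1.95 thrown right over onto its rest. Only its weight (0.15 kg) moves it: let go below 1.5 it falls shut, beyond 1.65 it falls open and stays open.
- pawl_pivot (a point): the pawl's hinge, fixed to the winch at [52, 44, 72] mm in its frame, axis along winch y. From here the shut pawl lies toward winch -x; its free end swings up and over toward +x.
- pawl_handle (a point): on the pawl's red handle bar, 12 mm thick, along winch y: place to pinch it across, 84 mm from the hinge; 22 mm inward along the bar begins the yellow pawl arm, 14 mm outward the bar ends. Shut it is at [-32, 72, 74] mm in the winch frame, clear above the base plate (top 12 mm); fully open at about [81, 72, 149] mm.
- buffer (a joint): how far the rubber end buffer is pushed in, m: 0 free, 0.008 bottomed; spring of 3 N per mm. The drum's drag holds it pressed in about 1.5 mm when the crank is let go.
- buffer_face (a point): foremost point of the buffer's black dome (16 mm thick), 69 mm from the drum's axis on the winch's -x side, facing winch -y. The drum's yellow lug (20 x 12 x 18 mm, clamped on the lower flange) meets it at a drum angle between about -1.55 and -2.35; the lug sits elsewhere each time and is not measured: feel for it.
- wipes_pack: blue soft pack of wipes, 117 x 182 x 64 mm, origin at the centre of its underside; bystander
- tape_masking: roll of masking tape lying flat, 100 mm across, 25 mm high, origin at the centre of its underside; bystander
- marker_cart: green and white marker pen lying down, 135 x 17 x 16 mm, long axis along its y, origin at the centre of its underside; bystander

How it is judged:
By the outcome, as a careful person would: the job done as asked, in the order asked, and still so for the second after the job is handed in, with the robot touching nothing.
It also fails if it takes over 72 s, if anything falls off the work surface, if the arm or the gripper's body presses on something with over 40 N, if the wrist force passes 120 N, or if a joint passes its speed limit or range.

### The arm

A 6-joint arm with a two-finger parallel gripper is mounted at the origin on a cart in front of the work surface, level with it; the furniture and walls round the work are solid. World frame = base frame: x ahead of the robot, y to its left, z up, the work surface at z = 0. Lengths are in mm, angles in rad, forces in N, time in s.
With the tool pointing down it reaches from about 350 to 875 mm from the base axis. Payload 4.2 kg.
Tool frame: the origin (TCP) lies midway between the tips of the shut fingers; the grasp point (between the pads) lies 19 mm behind it; z points along the fingers, y is the line along which they close (so a half turn about z gives the same grasp; the last joint's range is limited). The gripper opens to 85 mm and grips with 20 to 120 N. Pads are 22 mm wide; open, the fingers measure 114 mm over their backs; the gripper's body (76 mm by 85 mm) begins 54 mm behind the grasp point. The pads swing forward as they close: fully open they stand 13 mm farther back than shut.
Start: joints at [1.456, 0.385, 0.008, 0, -1.194, -0.259], TCP at [228.189, 581.832, 231.312] pointing down, gripper open.
Joint ranges: [-3.14, 3.14], [-1.21, 2.06], [-1.07, 1.41], [-3.16, 2.05], [-2.99, -0.16], [-3.1, 3.1]. Speed limits (rad/s): [2.79, 2.79, 3.14, 3.14, 3.14, 3.14].

### API

Orientations are given as a unit quaternion [x, y, z, w].
In Python, from bench import arm gives the robot as it stands.
- The arm moves only by the tool send_rows, never from a script. Its argument "targets" is a list of rows, each an object of numbers: "gripper": the gripper command: -1 is fully open, 1 is shut, values between are in proportion; "x", "y", "z": the shift along the tool's x, y, z in cm; "ax", "ay", "az": the turn, a rotation vector about the tool's x, y, z in degrees. A call has 1 to 5 rows; each row shifts and turns the commanded pose from where the row before left it, along the tool's axes as they then stand; what a row does not reach is not made up. A row lasts 1/12 s, in which the tool goes at most 41.7 mm and 7.16 degrees, less where a joint would pass 70% of its speed; a pose out of reach is approached as far as the arm can. A call is refused whole if a number of a shift passes 4.17 or a number of a turn 7.16, either way. A call with a gripper value outside its range is refused whole. The fingers move at their own pace and stop on an object; the grip force is fixed at half the most. Time passes only in rows, so rows that do not move let the fingers close. It gives the time, the measured TCP pose, the force, the opening and the grip force at its end, in the units of the state.
- arm.read_state(): the state, without advancing time (a new reading comes with each control period).
- arm.get_image(name): name is "scene" or "top" or "wrist"; returns (picture, depth): 480x640x3 uint8, red, green, blue; 480x640 float32, mm along the optical axis (not along the pixel's ray), 0 where there is no reading.
- arm.camera_model(name): a dict with "fx", "fy", "cx", "cy" (pixels), "cam_to_world" (4x4, takes a point from camera to world coordinates). Camera axes: x right, y down, z forward; pixel columns grow to the right and rows downward; lengths in mm; the calibration is good to about 2 mm. A picture is of the moment at which its call begins: read the wrist's pose just before it. camera_model takes no time and is no camera call; for the wrist camera it gives the pose at the moment of the call.
- arm.job_done(): hands the job in; it is judged then, once.
Trained networks look in the newest picture that a camera, given by its name, has taken for a name from the list of things; names that differ only in an ending like _2 or _b are one class to them, and where a whole thing is asked for, a point or a joint stands for the part that bears it (a point fixed in the world has none). Each returns a list of dicts, best first, with "score" (0 to 1); they miss things now and then, are a little off and sometimes report something else, mostly with a low value. They report only what shows in the picture. A call takes as long as a camera call.
- arm.boxes_of(camera, thing): "rect" ([left, top, width, height] in pixels, round what is visible of it).
The state is a dict: "clock": time; "joints": joint angles; "joint_vel": joint speeds; "joint_efforts": joint torques, N m; "position": TCP position; "ee_rot": TCP orientation; "contact_force": force on the tool from outside, world axes, zero at the start; "wrist_torque": the same for the moment, N m; "gripper_width": finger opening in mm; "grasp_force": force on a finger pad.
Only numpy, scipy, OpenCV 4.12 (cv2) and the standard library are available. Lean on these libraries where they do the work, as an engineer would, in place of code of your own. Each camera call takes 0.05 s, during which the arm holds its last target. There are 200 camera calls.

## Working session

There is one attempt and no reset: what is moved stays moved. The work goes in short steps, Python scripts to look and compute and a tool call to move; the robot and the scene stay as the last step left them, time stands still between calls to the robot, and variables do not carry over. Pictures are saved under pics/ and viewed, at most 10 in all, crops included, and the job is handed in when it is done.

Besides the shell and the picture viewer there is one more tool, called after ">>>" by a JSON object that holds its "api" and its "payload". send_rows: Moves the arm, as the interface text tells. Its arguments: {"type":"object","properties":{"targets":{"type":"array"}},"required":["targets"]}

```bash
mkdir -p pics; ls
cat > h.py <<'E'
import numpy as np, cv2
from bench import arm
from scipy.spatial.transform import Rotation as R
def snap(n,f):
    p,d=arm.get_image(n); cv2.imwrite('pics/'+f,p[:,:,::-1]); return p,d,arm.camera_model(n)
def world(m,d,u,v):
    z=d[int(v),int(u)]; T=np.array(m['cam_to_world'])
    return (T@[(u-m['cx'])/m['fx']*z,(v-m['cy'])/m['fy']*z,z,1])[:3]
def proj(m,P):
    q=np.linalg.inv(np.array(m['cam_to_world']))@[*P,1]
    return m['fx']*q[0]/q[2]+m['cx'], m['fy']*q[1]/q[2]+m['cy']
E
python3 - <<'E'
from h import *
s=arm.read_state(); print({k:np.round(v,3) for k,v in s.items()})
for c in ('top','scene'):
    p,d,m=snap(c,c+'0.png'); print(c,np.round(np.array(m['cam_to_world'])[:3],2).tolist(),m['fx'])
    for t in ('winch','crank_knob','pawl_handle','buffer','drum','wipes_pack','tape_masking','marker_cart'):
        for b in arm.boxes_of(c,t)[:1]:
            l,tp,w,h=b['rect'];print(c,t,round(b['score'],2),np.round(b['rect']),np.round(world(m,d,l+w/2,tp+h/2)))
E
```

```text
pics
{'clock': np.float64(0.0), 'joints': array([ 1.456e+00,  3.860e-01,  7.000e-03, -1.000e-03, -1.194e+00,
       -2.590e-01]), 'joint_vel': array([-0.001,  0.002, -0.001, -0.   ,  0.   ,  0.001]), 'joint_efforts': array([-1.0000e-03, -3.9229e+01,  1.8840e+01,  4.1860e+00, -5.0000e-03,
       -0.0000e+00]), 'position': array([227.969, 581.311, 230.227]), 'ee_rot': array([ 0.983, -0.186, -0.   ,  0.001]), 'contact_force': array([-0.171,  0.26 ,  0.317]), 'wrist_torque': array([ 0.048, -0.003,  0.031]), 'grasp_force': np.float64(0.0), 'gripper_width': np.float64(85.519)}
top [[0.0, -0.99, 0.16, 328.99], [-1.0, -0.0, 0.0, -108.55], [-0.0, -0.16, -0.99, 1349.76]] 609.4997477509293
top winch 0.57 [242. 181.  86.  91.] [541. -27.  89.]
top pawl_handle 0.94 [242. 199.  25.  48.] [561.  46.   9.]
top buffer 0.4 [281. 252.  14.   6.] [486. -30.  32.]
top drum 0.93 [260. 183.  53.  68.] [560. -30.  92.]
top wipes_pack 0.85 [376. 195.  86.  51.] [ 559. -313.   65.]
top tape_masking 0.89 [408. 261.  47.  45.] [ 428. -348.   -2.]
top marker_cart 0.93 [380. 258.  15.  64.] [ 414. -249.    6.]
scene [[0.82, -0.31, 0.48, 38.63], [-0.57, -0.46, 0.68, -791.1], [0.01, -0.83, -0.56, 694.58]] 545.8233645881368
scene winch 0.7 [249. 212. 121. 100.] [528. -70.  61.]
scene crank_knob 0.51 [335. 214.   8.  18.] [611. -53. 116.]
scene pawl_handle 0.66 [271. 222.  43.  20.] [549.  24.  73.]
scene buffer 0.45 [273. 272.  14.   5.] [481. -33.  27.]
scene drum 0.83 [282. 210.  67.  77.] [567. -35.  59.]
scene wipes_pack 0.79 [356. 292. 112. 100.] [ 542. -350.   64.]
scene tape_masking 0.73 [323. 367.  65.  54.] [ 436. -340.   -1.]
scene marker_cart 0.63 [271. 341.  70.  41.] [ 401. -247.   14.]
```

Run:
```python
import cv2,numpy as np
a=cv2.imread('pics/top0.png')[165:290,215:345]; b=cv2.imread('pics/scene0.png')[190:330,235:385]
a=cv2.resize(a,(400,int(125*400/130)),interpolation=2); b=cv2.resize(b,(400,int(140*400/150)),interpolation=2)
c=np.zeros((390,800,3),np.uint8); c[:a.shape[0],:400]=a; c[:b.shape[0],400:]=b; cv2.imwrite('pics/c0.png',c)
```

```text
(no output)
```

View pics/c0.png

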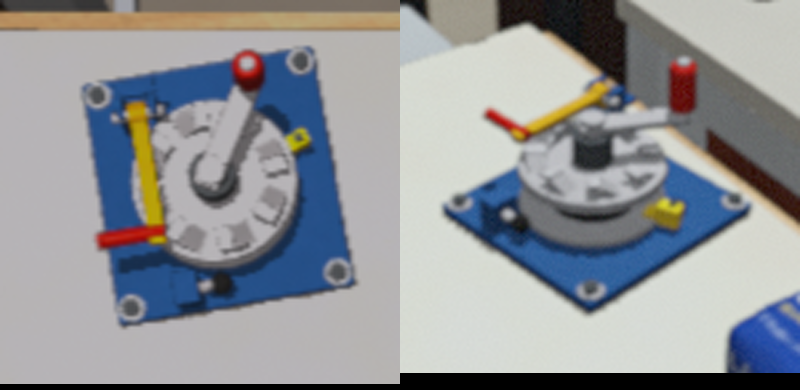

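>>> {"api": "send_rows", "payload": {"targets": [{"gripper": -1, "y": 3.5}, {"gripper": -1, "y": 3.5}, {"gripper": -1, "y": 3.5}, {"gripper": -1, "y": 3.5}, {"gripper": -1, "y": 3.5}]}}

```text
$.targets[0]: bad value
```

>>> {"api": "send_rows", "payload": {"targets": [{"gripper": -1, "y": 3.5}, {"gripper": -1, "y": 3.5}, {"gripper": -1, "y": 0}]}}

```text
$.targets[0]: bad value
```

>>> {"api": "send_rows", "payload": {"targets": [{"gripper": -1, "x": 0, "y": 3.5, "z": 0, "ax": 0, "ay": 0, "az": 0}, {"gripper": -1, "x": 0, "y": 3.5, "z": 0, "ax": 0, "ay": 0, "az": 0}, {"gripper": -1, "x": 0, "y": 3.5, "z": 0, "ax": 0, "ay": 0, "az": 0}, {"gripper": -1, "x": 0, "y": 3.5, "z": 0, "ax": 0, "ay": 0, "az": 0}, {"gripper": -1, "x": 0, "y": 3.5, "z": 0, "ax": 0, "ay": 0, "az": 0}]}}

```text
clock: 1.32
position: [163.9, 417.3, 231.1]
ee_rot: [0.983, -0.186, 0.0, 0.0]
contact_force: [-0.6, 0.6, 1.5]
gripper_width: 85.3
grasp_force: 0.0
```

>>> {"api": "send_rows", "payload": {"targets": [{"gripper": -1, "x": 0, "y": 3.0, "z": 0, "ax": 0, "ay": 0, "az": 0}, {"gripper": -1, "x": 3.97, "y": 0.21, "z": 0, "ax": 0, "ay": 0, "az": 6}, {"gripper": -1, "x": 3.97, "y": 0.21, "z": 0, "ax": 0, "ay": 0, "az": 6}, {"gripper": -1, "x": 3.97, "y": 0.21, "z": 0, "ax": 0, "ay": 0, "az": 6}]}}

```text
clock: 1.65
position: [256.1, 330.8, 232.2]
ee_rot: [0.941, -0.338, 0.0, -0.001]
contact_force: [0.4, 1.5, -0.5]
gripper_width: 85.5
grasp_force: 0.0
```

>>> {"api": "send_rows", "payload": {"targets": [{"gripper": -1, "x": 3.97, "y": 0.21, "z": 0, "ax": 0, "ay": 0, "az": 6}, {"gripper": -1, "x": 3.97, "y": 0.21, "z": 0, "ax": 0, "ay": 0, "az": 6}, {"gripper": -1, "x": 3.97, "y": 0.21, "z": 0, "ax": 0, "ay": 0, "az": 6}, {"gripper": -1, "x": 3.97, "y": 0.21, "z": 0, "ax": 0, "ay": 0, "az": 6}]}}

```text
clock: 1.98
position: [355.4, 206.0, 231.7]
ee_rot: [0.849, -0.528, 0.0, -0.001]
contact_force: [1.5, 0.0, -0.4]
gripper_width: 85.2
grasp_force: 0.0
```

>>> {"api": "send_rows", "payload": {"targets": [{"gripper": -1, "x": 3.97, "y": 0.21, "z": 0, "ax": 0, "ay": 0, "az": 6}, {"gripper": -1, "x": 3.97, "y": 0.21, "z": 0, "ax": 0, "ay": 0, "az": 6}, {"gripper": -1, "x": 3.97, "y": 0.21, "z": 0, "ax": 0, "ay": 0, "az": 6}, {"gripper": -1, "x": 3.97, "y": 0.21, "z": 0, "ax": 0, "ay": 0, "az": 6}, {"gripper": -1, "x": 0, "y": 0, "z": 0, "ax": 0, "ay": 0, "az": 0}]}}

```text
clock: 2.4
position: [393.3, 49.3, 231.3]
ee_rot: [0.719, -0.695, -0.0, 0.001]
contact_force: [0.6, 0.7, 0.8]
gripper_width: 85.4
grasp_force: 0.0
```

>>> {"api": "send_rows", "payload": {"targets": [{"gripper": -0.2, "x": 2.5, "y": -2, "z": -2, "ax": 0, "ay": 0, "az": 0}, {"gripper": -0.2, "x": 2.5, "y": -2, "z": -2, "ax": 0, "ay": 0, "az": 0}, {"gripper": -0.2, "x": 2.5, "y": -2, "z": -2, "ax": 0, "ay": 0, "az": 0}, {"gripper": -0.2, "x": 0, "y": 0, "z": 0, "ax": 0, "ay": 0, "az": 0}, {"gripper": -0.2, "x": 0, "y": 0, "z": 0, "ax": 0, "ay": 0, "az": 0}]}}

```text
clock: 2.82
position: [458.2, -18.6, 291.9]
ee_rot: [0.722, -0.692, 0.0, -0.001]
contact_force: [-0.5, -0.1, -0.5]
gripper_width: 51.4
grasp_force: 0.0
```

Run:
```python
from h import *
p,d,m=snap('wrist','w1.png'); np.save('w1.npy',d); print(np.round(np.array(m['cam_to_world']),3).tolist(),m['fx'],m['cx'],m['cy'])
s=arm.read_state(); print(np.round(s['position'],1),s['gripper_width'],np.round(s['joints'],2))
for t in ('winch','crank_knob','pawl_handle','buffer','drum'):
    for b in arm.boxes_of('wrist',t)[:1]:
        l,tp,w,h=b['rect'];print(t,round(b['score'],2),np.round(b['rect']),np.round(world(m,d,l+w/2,tp+h/2)))
```

```text
[[-0.999, -0.041, -0.015, 460.884], [-0.044, 0.946, 0.32, -99.989], [0.001, 0.321, -0.947, 435.105], [0.0, 0.0, 0.0, 1.0]] 376.80226846435505 317.65554856505804 241.8879571168097
[457. -18. 291.] 51.10725675899635 [ 0.32  0.05 -0.28 -0.   -1.24 -0.27]
winch 0.68 [108.  94. 211. 182.] [555. -33.  83.]
crank_knob 0.81 [108. 156.  44.  33.] [609. -49. 132.]
pawl_handle 0.63 [167. 227. 103.  47.] [572.  59.  11.]
buffer 0.64 [286. 176.  14.  23.] [484. -24.  35.]
drum 0.62 [111. 122. 176. 110.] [577. -35.  57.]
```

View pics/w1.png

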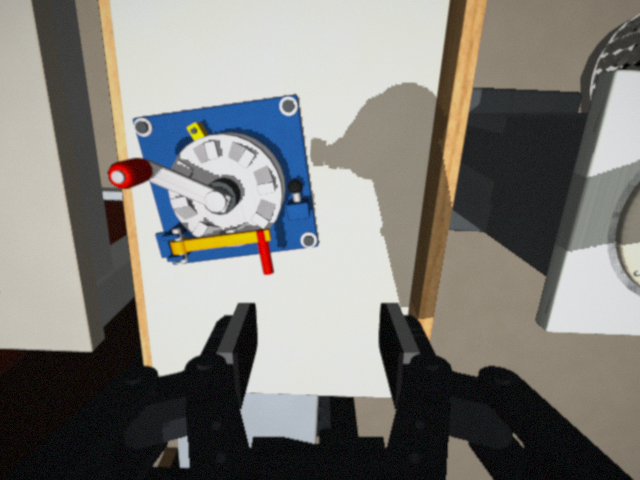

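```bash
cat > fit.py <<'E'
from h import *
from scipy.optimize import least_squares
def cloud(n):
    p,d=arm.get_image(n); m=arm.camera_model(n); v,u=np.nonzero(d>0); z=d[v,u]
    T=np.array(m['cam_to_world']); P=np.stack([(u-m['cx'])/m['fx']*z,(v-m['cy'])/m['fy']*z,z],1)@T[:3,:3].T+T[:3,3]
    h=cv2.cvtColor(p,cv2.COLOR_RGB2HSV)[v,u].astype(int)
    k=(abs(P[:,0]-560)<130)&(abs(P[:,1]+20)<140)&(P[:,2]>4)&(P[:,2]<260); return P[k],h[k]
def rep(n):
    P,h=cloud(n); 
    sat=h[:,1]>130
    blue=sat&(abs(h[:,0]-110)<12)&(abs(P[:,2]-12)<7)
    r=cv2.minAreaRect(P[blue][:,:2].astype(np.float32)); print(n,'plate',np.round(r[0],1),np.round(r[1],1),round(r[2],2),'z',P[blue][:,2].mean().round(1))
    red=sat&((h[:,0]<8)|(h[:,0]>172))
    for nm,k in (('knob',red&(P[:,1]<0)&(P[:,2]>98)),('handle',red&(P[:,1]>0)&(P[:,2]>40)),('yellow',sat&(abs(h[:,0]-26)<6)&(P[:,2]>50)),('lug',sat&(abs(h[:,0]-26)<6)&(P[:,2]<45))):
        Q=P[k]
        if len(Q)>3: print(' ',nm,len(Q),'med',np.round(np.median(Q,0),1),'min',np.round(Q.min(0),1),'max',np.round(Q.max(0),1))
    g=(h[:,1]<50)&(P[:,2]>62)&(P[:,2]<86)
    if g.sum()>20:
        Q=P[g]; print('  grey',len(Q),'z',np.round(np.percentile(Q[:,2],[5,50,95]),1),'min',Q.min(0).round(1),'max',Q.max(0).round(1),'enc',cv2.minEnclosingCircle(Q[:,:2].astype(np.float32)))
if __name__=='__main__':
    for n in ('wrist','top','scene'): rep(n)
E
python3 fit.py
```

```text
wrist plate [558.9 -20.6] [178.1 168.9] 10.11 z 13.5
  knob 844 med [611.3 -50.2 130.8] min [607.3 -58.8  99.6] max [627.8 -37.6 137.4]
  handle 408 med [511.1  34.7  80.1] min [503.2   9.7  75.3] max [518.3  57.1  82.5]
  yellow 1087 med [561.   24.   79.1] min [506.2 -75.   56.4] max [610.4  42.2  84.3]
  lug 205 med [585.4 -79.4  35.1] min [515.8 -87.   12.4] max [599.2  56.1  40.4]
  grey 2856 z [62.9 69.1 83.6] min [502.4 -72.7  62. ] max [625.7  56.2  86. ] enc ((558.3638305664062, 3.285212516784668), 77.01732635498047)
top plate [563.1 -50. ] [177.3 112.8] 10.52 z 11.2
  knob 71 med [612.1 -49.8 131. ] min [607.3 -57.9 103.3] max [627.1 -41.4 138.2]
  lug 33 med [585.4 -80.7  32.4] min [579.8 -89.2  16. ] max [594.3 -74.   38.3]
  grey 229 z [62.3 66.9 84.6] min [503.1 -72.9  62.1] max [611.8  -7.9  85.9] enc ((557.5365600585938, -37.638065338134766), 54.51813888549805)
scene plate [557.1 -26.2] [177.6 169.9] 10.42 z 11.0
  knob 150 med [612.3 -57.3 119.2] min [606.1 -62.9  98.4] max [625.4 -41.3 134.9]
  handle 39 med [508.4  32.5  77.1] min [504.3   6.3  73.4] max [516.4  51.1  80.4]
  yellow 137 med [559.8  19.6  77. ] min [505.7   5.6  72.5] max [607.5  40.9  82. ]
  lug 95 med [583.1 -80.3  27.5] min [573.3 -91.5  17.6] max [596.1 -58.9  36.3]
  grey 556 z [62.6 68.1 84.4] min [501.7 -76.6  62. ] max [625.8  52.4  85.9] enc ((560.419921875, -2.9008350372314453), 80.6650619506836)
```

Run:
```python
from h import *
for n in ('wrist','top'):
    p,d=arm.get_image(n); m=arm.camera_model(n); v,u=np.nonzero(d>0); z=d[v,u]
    T=np.array(m['cam_to_world']); P=np.stack([(u-m['cx'])/m['fx']*z,(v-m['cy'])/m['fy']*z,z],1)@T[:3,:3].T+T[:3,3]
    for x in range(620,1000,30):
        k=(abs(P[:,0]-x)<15)&(abs(P[:,1]+30)<150)
        if k.sum(): print(n,x,np.percentile(P[k,2],[2,50,98]).round())
    if n=='wrist':
        # rim: drum points, fit circle radius 58
        h=cv2.cvtColor(p,cv2.COLOR_RGB2HSV)[v,u].astype(int)
        for lo,hi in ((56,64),(62,70),(66,74)):
            k=(h[:,1]<60)&(P[:,2]>lo)&(P[:,2]<hi)&(np.hypot(P[:,0]-553,P[:,1]+22)<68); Q=P[k,:2]
            a=np.arctan2(Q[:,1]+22,Q[:,0]-553); r=np.hypot(Q[:,0]-553,Q[:,1]+22)
            print(lo,[(round(float(b),1),round(float(np.percentile(r[(a>=b)&(a<b+.4)],97)),1)) for b in np.arange(-3.1,3,.4) if ((a>=b)&(a<b+.4)).sum()>8])
```

```text
wrist 620 [ -0.  12. 137.]
wrist 650 [-0.  2. 19.]
wrist 680 [-10.  -0.   3.]
wrist 710 [-0. 80. 87.]
wrist 740 [-71.  86.  88.]
wrist 770 [85. 86. 88.]
wrist 800 [85. 85. 85.]
wrist 920 [-465. -464. -462.]
wrist 950 [-501. -465. -460.]
wrist 980 [-512. -469. -462.]
56 [(-3.1, 55.9), (-2.7, 55.7), (-2.3, 56.2), (-1.9, 56.2), (-1.5, 56.5), (-1.1, 56.9), (-0.7, 56.9), (-0.3, 58.0), (0.1, 58.1), (0.5, 58.0), (0.9, 45.0), (1.3, 43.2), (1.7, 41.7), (2.1, 53.8), (2.5, 56.2), (2.9, 55.7)]
62 [(-3.1, 51.1), (-2.7, 50.3), (-2.3, 51.3), (-1.9, 50.2), (-1.5, 51.8), (-1.1, 51.0), (-0.7, 52.3), (0.1, 52.8), (0.5, 61.3), (0.9, 51.7), (1.3, 40.6), (1.7, 41.6), (2.1, 50.2), (2.5, 50.9)]
66 [(-3.1, 50.7), (-2.7, 15.5), (-2.3, 50.9), (-1.9, 15.9), (-1.5, 51.5), (-0.7, 52.3), (0.1, 52.7), (0.5, 63.3), (0.9, 52.7), (1.3, 41.4), (1.7, 39.7), (2.1, 51.9), (2.5, 51.0)]
top 620 [ -6.   8. 135.]
top 650 [-6.  0. 16.]
top 680 [-16.  -7.   4.]
top 710 [-37.  82.  89.]
top 740 [-106.   84.   89.]
top 770 [ 79.  84. 212.]
top 800 [ 79.  84. 214.]
top 830 [-465.   85.  213.]
top 860 [-637.   83.  185.]
top 890 [-636.   94.  192.]
top 920 [ 80.  94. 252.]
top 950 [ 80.  95. 273.]
top 980 [ 80.  90. 136.]
```

>>> {"api": "send_rows", "payload": {"targets": [{"gripper": -0.2, "x": 0.9, "y": -3.8, "z": 0.5, "ax": 0, "ay": 0, "az": 0}, {"gripper": -0.2, "x": 0.9, "y": -3.8, "z": 0.5, "ax": 0, "ay": 0, "az": 0}, {"gripper": -0.2, "x": 0, "y": 0, "z": 0, "ax": 0, "ay": 0, "az": 0}]}}

```text
clock: 3.62
position: [538.4, -32.6, 277.6]
ee_rot: [0.723, -0.691, -0.001, 0.002]
contact_force: [0.1, 0.8, -1.6]
gripper_width: 51.4
grasp_force: 0.0
```

>>> {"api": "send_rows", "payload": {"targets": [{"gripper": -0.2, "x": 1.0, "y": -3.0, "z": 1.5, "ax": 0, "ay": 0, "az": 0}, {"gripper": -0.2, "x": 1.0, "y": -3.0, "z": 2.5, "ax": 0, "ay": 0, "az": 0}, {"gripper": -0.2, "x": 0, "y": -1.8, "z": 3.0, "ax": 0, "ay": 0, "az": 0}, {"gripper": -0.2, "x": 0, "y": 0, "z": 1.8, "ax": 0, "ay": 0, "az": 0}, {"gripper": -0.2, "x": 0, "y": 0, "z": 0, "ax": 0, "ay": 0, "az": 0}]}}

```text
clock: 4.03
position: [610.4, -48.9, 187.1]
ee_rot: [0.722, -0.691, -0.004, 0.004]
contact_force: [-0.8, -1.1, -0.7]
gripper_width: 51.0
grasp_force: 0.0
```

Run:
```python
from fit import *
rep('wrist'); s=arm.read_state(); print(np.round(s['position'],1),np.round(s['ee_rot'],4))
rep('scene')
```

```text
wrist plate [561.  -20.6] [177.6 171.3] 10.27 z 16.6
  knob 1436 med [619.4 -55.1 137.3] min [554.5 -64.8 103.8] max [671.9 -34.5 259.6]
  handle 474 med [515.4  26.6  82.8] min [506.1   9.3  74.5] max [521.2  46.   85.2]
  yellow 1358 med [581.2  24.2  82.4] min [507.9 -74.4  51.8] max [670.3  41.4 260. ]
  lug 389 med [588.6 -76.9  38.5] min [544.5 -88.6   4.5] max [598.3  83.6  43.4]
  grey 5001 z [62.5 70.7 79.1] min [504.8 -77.1  62. ] max [623.4  49.3  86. ] enc ((569.6951293945312, -5.278028964996338), 75.13668823242188)
[611.5 -49.  190.4] [ 0.7228 -0.6911 -0.002   0.0026]
scene plate [556.5 -25.9] [175.8 171.2] 10.37 z 11.1
  knob 145 med [612.5 -57.1 119. ] min [590.5 -67.3  98. ] max [624.5 -45.  255.3]
  handle 38 med [508.8  31.   76.9] min [503.2   6.6  71.4] max [517.   48.9  80.4]
  yellow 125 med [563.2  20.   76.5] min [506.4   8.3  71.3] max [601.1  37.4  82.8]
  lug 96 med [582.7 -80.3  26.7] min [572.1 -91.9  14.9] max [595.8 -57.8  35.8]
  grey 557 z [62.6 68.  83.8] min [502.4 -75.7  62. ] max [627.4  56.7  86. ] enc ((561.3411865234375, -1.4507255554199219), 80.87750244140625)
```

>>> {"api": "send_rows", "payload": {"targets": [{"gripper": -0.2, "x": 0, "y": -0.6, "z": 2.0, "ax": 0, "ay": 0, "az": 0}, {"gripper": -0.2, "x": 0, "y": 0, "z": 2.5, "ax": 0, "ay": 0, "az": 0}, {"gripper": -0.2, "x": 0, "y": 0, "z": 2.5, "ax": 0, "ay": 0, "az": 0}, {"gripper": -0.2, "x": 0, "y": 0, "z": 1.8, "ax": 0, "ay": 0, "az": 0}, {"gripper": -0.2, "x": 0, "y": 0, "z": 0, "ax": 0, "ay": 0, "az": 0}]}}

```text
clock: 4.55
position: [617.0, -48.4, 103.9]
ee_rot: [0.723, -0.691, -0.001, 0.001]
contact_force: [-0.2, -1.0, -0.2]
gripper_width: 51.3
grasp_force: 0.0
```

Run:
```python
from h import *
p,d,m=snap('wrist','w2.png'); s=arm.read_state(); print(np.round(s['position'],1),np.round(s['contact_force'],1));
```

```text
[618.5 -48.5 106. ] [-0.2  0.3 -0.1]
```

View pics/w2.png

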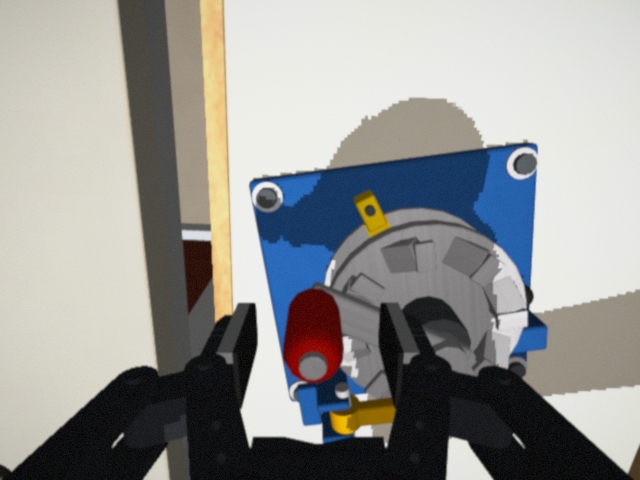

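>>> {"api": "send_rows", "payload": {"targets": [{"gripper": -0.2, "x": 0, "y": 0, "z": 0.5, "ax": 0, "ay": 0, "az": 0}, {"gripper": 0.3, "x": 0, "y": 0, "z": 0, "ax": 0, "ay": 0, "az": 0}, {"gripper": 0.35, "x": 0, "y": 0, "z": 0, "ax": 0, "ay": 0, "az": 0}, {"gripper": 1, "x": 0, "y": 0, "z": 0, "ax": 0, "ay": 0, "az": 0}, {"gripper": 1, "x": 0, "y": 0, "z": 0, "ax": 0, "ay": 0, "az": 0}]}}

```text
clock: 5.02
position: [619.0, -48.5, 102.3]
ee_rot: [0.723, -0.691, 0.001, -0.0]
contact_force: [-3.4, 0.6, 5.5]
gripper_width: 21.5
grasp_force: 58.7
```

>>> {"api": "send_rows", "payload": {"targets": [{"gripper": 1, "x": 0, "y": 0, "z": 0, "ax": 0, "ay": 0, "az": 0}, {"gripper": 1, "x": 0, "y": 0, "z": 0, "ax": 0, "ay": 0, "az": 0}, {"gripper": 1, "x": 0, "y": 0, "z": 0, "ax": 0, "ay": 0, "az": 0}]}}

```text
clock: 5.27
position: [619.0, -48.6, 102.3]
ee_rot: [0.723, -0.691, 0.001, -0.0]
contact_force: [-2.7, 0.6, 5.9]
gripper_width: 21.2
grasp_force: 58.7
```

Run:
```python
from h import *
s=arm.read_state(); print({k:np.round(s[k],3) for k in ('position','ee_rot','contact_force','wrist_torque','gripper_width','grasp_force')})
```

```text
{'position': array([618.992, -48.551, 102.334]), 'ee_rot': array([ 0.723, -0.691,  0.001, -0.   ]), 'contact_force': array([-2.693,  0.62 ,  5.892]), 'wrist_torque': array([0.306, 0.925, 0.02 ]), 'gripper_width': np.float64(21.173), 'grasp_force': np.float64(58.74)}
```

>>> {"api": "send_rows", "payload": {"targets": [{"gripper": 1, "x": -0.53, "y": -0.2, "z": -0.1, "ax": 0, "ay": 0, "az": 0}, {"gripper": 1, "x": -0.53, "y": -0.17, "z": 0, "ax": 0, "ay": 0, "az": 0}, {"gripper": 1, "x": -0.55, "y": -0.13, "z": 0, "ax": 0, "ay": 0, "az": 0}, {"gripper": 1, "x": -0.56, "y": -0.08, "z": 0, "ax": 0, "ay": 0, "az": 0}, {"gripper": 1, "x": 0, "y": 0, "z": 0, "ax": 0, "ay": 0, "az": 0}]}}

```text
clock: 5.68
position: [623.8, -27.7, 102.4]
ee_rot: [0.723, -0.691, 0.001, 0.001]
contact_force: [-1.4, -5.2, 2.6]
gripper_width: 21.3
grasp_force: 59.3
```

>>> {"api": "send_rows", "payload": {"targets": [{"gripper": 1, "x": 0, "y": 0, "z": 0, "ax": 0, "ay": 0, "az": 0}, {"gripper": 1, "x": 0, "y": 0, "z": 0, "ax": 0, "ay": 0, "az": 0}]}}

```text
clock: 5.85
position: [623.8, -27.6, 102.4]
ee_rot: [0.723, -0.691, 0.001, 0.0]
contact_force: [-0.4, -4.4, 3.1]
gripper_width: 21.0
grasp_force: 59.4
```

>>> {"api": "send_rows", "payload": {"targets": [{"gripper": -0.2, "x": 0, "y": 0, "z": 0, "ax": 0, "ay": 0, "az": 0}, {"gripper": -0.2, "x": 0, "y": 0, "z": 0, "ax": 0, "ay": 0, "az": 0}, {"gripper": -0.2, "x": 0, "y": 0, "z": 0, "ax": 0, "ay": 0, "az": 0}, {"gripper": -0.2, "x": 0, "y": 0, "z": 0, "ax": 0, "ay": 0, "az": 0}, {"gripper": -0.2, "x": 0, "y": 0, "z": -2, "ax": 0, "ay": 0, "az": 0}]}}

```text
clock: 6.27
position: [620.9, -26.3, 117.2]
ee_rot: [0.723, -0.691, -0.003, 0.003]
contact_force: [-0.0, -0.0, -0.6]
gripper_width: 51.6
grasp_force: 0.0
```

>>> {"api": "send_rows", "payload": {"targets": [{"gripper": -0.2, "x": 0, "y": 0, "z": -3, "ax": 0, "ay": 0, "az": 0}, {"gripper": -0.2, "x": 0, "y": 0, "z": -3, "ax": 0, "ay": 0, "az": 0}, {"gripper": -0.2, "x": 0, "y": 0, "z": -2.5, "ax": 0, "ay": 0, "az": 0}, {"gripper": -0.2, "x": 0, "y": 0, "z": 0, "ax": 0, "ay": 0, "az": 0}]}}

```text
clock: 6.6
position: [627.0, -26.2, 213.0]
ee_rot: [0.723, -0.69, 0.004, -0.005]
contact_force: [0.4, -0.6, 0.4]
gripper_width: 51.4
grasp_force: 0.0
```

>>> {"api": "send_rows", "payload": {"targets": [{"gripper": -0.2, "x": -2, "y": 2.8, "z": 0, "ax": 0, "ay": 0, "az": 0}, {"gripper": -0.2, "x": -2, "y": 2.8, "z": 0, "ax": 0, "ay": 0, "az": 0}, {"gripper": -0.2, "x": -2, "y": 2.8, "z": 0, "ax": 0, "ay": 0, "az": -3.8}, {"gripper": -0.2, "x": -2, "y": 2.8, "z": 0, "ax": 0, "ay": 0, "az": -3.9}, {"gripper": -0.2, "x": 0, "y": 0, "z": 0, "ax": 0, "ay": 0, "az": 0}]}}

```text
clock: 7.02
position: [502.0, 47.8, 206.1]
ee_rot: [0.769, -0.639, -0.001, 0.0]
contact_force: [-0.3, 0.1, -0.6]
gripper_width: 51.4
grasp_force: 0.0
```

Run:
```python
from fit import *
s=arm.read_state(); print({k:np.round(s[k],3) for k in ('position','ee_rot','contact_force','gripper_width')})
rep('wrist');rep('scene'); snap('wrist','w3.png')
```

```text
{'position': array([502.022,  47.842, 206.1  ]), 'ee_rot': array([ 0.769, -0.639, -0.001,  0.   ]), 'contact_force': array([-0.318,  0.141, -0.552]), 'gripper_width': np.float64(51.426)}
wrist plate [562.4 -21. ] [177.4 169.7] 10.03 z 14.1
  knob 1770 med [619.1 -27.9 133. ] min [614.8 -37.9 101.9] max [636.5 -16.5 138.9]
  handle 940 med [516.9  36.2  95.7] min [460.8   9.9  91. ] max [557.6  60.2 259.4]
  yellow 2128 med [561.7  23.9  86.8] min [462.8   9.4  60.5] max [608.8  60.2 259.8]
  lug 208 med [607.9 -68.7  36.2] min [600.5 -74.8  14. ] max [622.3 -60.7  41.4]
  grey 5309 z [63.  69.7 84.4] min [505.1 -73.8  62. ] max [628.9  48.7  86. ] enc ((568.61572265625, -10.96503734588623), 68.68526458740234)
scene plate [556.9 -26.4] [177.8 169.6] 10.36 z 11.0
  knob 150 med [616.9 -36.3 119.1] min [611.2 -42.   98.4] max [630.9 -22.2 135.1]
  handle 32 med [509.1  37.2  92. ] min [503.2  18.5  88. ] max [515.7  52.2  95.3]
  yellow 119 med [560.7  19.8  83. ] min [508.2   8.5  71.5] max [599.8  38.2  93.4]
  lug 86 med [598.3 -68.3  26.6] min [584.6 -77.3  16.8] max [606.2 -47.8  35.3]
  grey 616 z [62.9 67.9 84.2] min [501.5 -78.9  62.1] max [625.7  54.1  85.9] enc ((558.8055419921875, -2.348071813583374), 77.56941986083984)
```

View pics/w3.png

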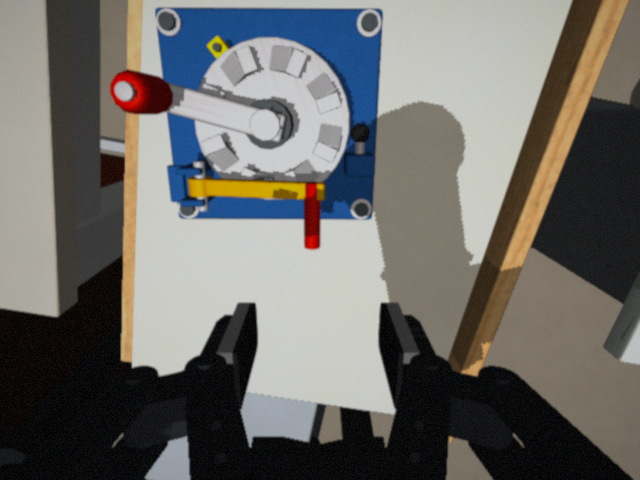

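>>> {"api": "send_rows", "payload": {"targets": [{"gripper": -0.2, "x": 0.4, "y": -0.8, "z": 2.5, "ax": 0, "ay": 0, "az": 0}, {"gripper": -0.2, "x": 0, "y": 0, "z": 3, "ax": 0, "ay": 0, "az": 0}, {"gripper": -0.2, "x": 0, "y": 0, "z": 2.5, "ax": 0, "ay": 0, "az": 0}, {"gripper": -0.2, "x": 0, "y": 0, "z": 0, "ax": 0, "ay": 0, "az": 0}, {"gripper": -0.2, "x": 0, "y": 0, "z": 0, "ax": 0, "ay": 0, "az": 0}]}}

```text
clock: 7.58
position: [515.9, 43.1, 125.3]
ee_rot: [0.767, -0.641, -0.0, 0.001]
contact_force: [0.0, 0.5, 0.9]
gripper_width: 51.3
grasp_force: 0.0
```

Run:
```python
from fit import *
s=arm.read_state(); print({k:np.round(s[k],3) for k in ('position','ee_rot','contact_force','gripper_width')})
P,h=cloud('wrist'); k=(h[:,1]>130)&((h[:,0]<8)|(h[:,0]>172))&(P[:,1]>5)&(P[:,2]<105)&(P[:,2]>60); Q=P[k]; print(len(Q))
W=(Q[:,:2]-[554,-22.2])@np.array([[.9838,-.179],[.179,.9838]]); print(np.percentile(W,[2,50,98],axis=0).round(1),np.percentile(Q[:,2],[5,50,95]))
```

```text
{'position': array([515.898,  43.131, 125.286]), 'ee_rot': array([ 0.767, -0.641, -0.   ,  0.001]), 'contact_force': array([0.012, 0.453, 0.937]), 'gripper_width': np.float64(51.336)}
1637
[[-33.4  40. ]
 [-28.3  63.2]
 [-23.7  85.5]] [94.39141118 96.49073368 97.79267485]
```

>>> {"api": "send_rows", "payload": {"targets": [{"gripper": -0.2, "x": -0.3, "y": 0.36, "z": 1.2, "ax": 0, "ay": 0, "az": 0}, {"gripper": -0.2, "x": 0, "y": 0, "z": 2, "ax": 0, "ay": 0, "az": 0}, {"gripper": -0.2, "x": 0, "y": 0, "z": 2, "ax": 0, "ay": 0, "az": 0}, {"gripper": -0.2, "x": 0, "y": 0, "z": 0, "ax": 0, "ay": 0, "az": 0}, {"gripper": -0.2, "x": 0, "y": 0, "z": 0, "ax": 0, "ay": 0, "az": 0}]}}

```text
clock: 8.05
position: [512.5, 46.2, 75.4]
ee_rot: [0.768, -0.641, 0.001, -0.0]
contact_force: [0.8, -0.7, 0.8]
gripper_width: 51.2
grasp_force: 0.0
```

Run:
```python
from h import *
s=arm.read_state(); print({k:np.round(s[k],3) for k in ('position','ee_rot','contact_force','gripper_width')})
a,_,_=snap('wrist','w4a.png'); b,_,_=snap('scene','s4.png')
b=cv2.resize(b[170:330,220:400],(400,356)); a=cv2.resize(a,(400,300)); c=np.zeros((360,800,3),np.uint8); c[:300,:400]=a; c[:356,400:]=b; cv2.imwrite('pics/c4.png',c[:,:,::-1])
```

```text
{'position': array([512.524,  46.216,  75.426]), 'ee_rot': array([ 0.768, -0.641,  0.001, -0.   ]), 'contact_force': array([ 0.78, -0.66,  0.79]), 'gripper_width': np.float64(51.179)}
```

View pics/c4.png

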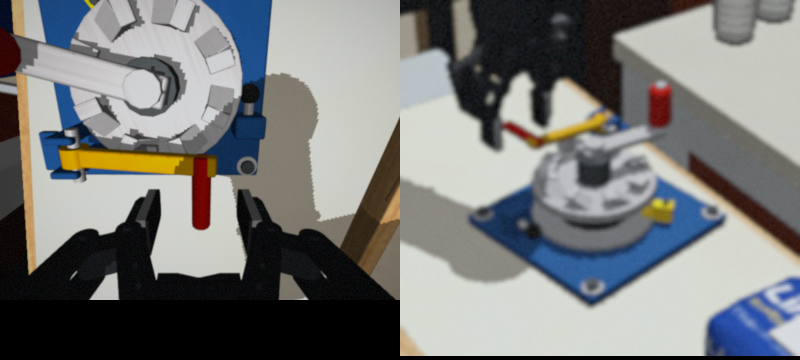

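>>> {"api": "send_rows", "payload": {"targets": [{"gripper": -0.2, "x": 0, "y": 0, "z": 0.3, "ax": 0, "ay": 0, "az": 0}, {"gripper": 0.4, "x": 0, "y": 0, "z": 0, "ax": 0, "ay": 0, "az": 0}, {"gripper": 0.6, "x": 0, "y": 0, "z": 0, "ax": 0, "ay": 0, "az": 0}, {"gripper": 1, "x": 0, "y": 0, "z": 0, "ax": 0, "ay": 0, "az": 0}, {"gripper": 1, "x": 0, "y": 0, "z": 0, "ax": 0, "ay": 0, "az": 0}]}}

```text
clock: 8.57
position: [510.9, 46.0, 71.5]
ee_rot: [0.768, -0.641, -0.0, 0.0]
contact_force: [-2.5, 0.7, 2.2]
gripper_width: 10.5
grasp_force: 58.4
```

>>> {"api": "send_rows", "payload": {"targets": [{"gripper": 1, "x": 0, "y": 0, "z": 0, "ax": 0, "ay": 0, "az": 0}, {"gripper": 1, "x": 0, "y": 0, "z": 0, "ax": 0, "ay": 0, "az": 0}, {"gripper": 1, "x": 0, "y": 0, "z": 0, "ax": 0, "ay": 0, "az": 0}]}}

```text
clock: 8.82
position: [510.9, 46.0, 71.3]
ee_rot: [0.768, -0.641, -0.0, 0.0]
contact_force: [-2.4, 1.0, 3.1]
gripper_width: 9.9
grasp_force: 58.5
```

```bash
cat > arc.py <<'E'
# rows for pawl arc: tool-frame steps (cm), constant orientation, from current angle a0 to a1 (angle measured from horizontal at hinge)
from h import *
import sys
a0,a1,n=float(sys.argv[1]),float(sys.argv[2]),int(sys.argv[3])
A=np.linspace(a0,a1,n+1); P=np.stack([-84*np.cos(A),0*A,84*np.sin(A)],1)
W=R.from_euler('z',.18); T=R.from_quat(arm.read_state()['ee_rot'])
print(np.round(T.inv().apply(W.apply(np.diff(P,axis=0)))/10,2))
E
python3 - <<'E'
from h import *
s=arm.read_state(); print({k:np.round(s[k],3) for k in ('position','ee_rot','contact_force','wrist_torque','gripper_width','grasp_force','joints')})
E
```

```text
{'position': array([510.867,  45.965,  71.333]), 'ee_rot': array([ 0.768, -0.641, -0.   ,  0.   ]), 'contact_force': array([-2.366,  0.952,  3.131]), 'wrist_torque': array([ 0.162,  0.789, -0.023]), 'gripper_width': np.float64(9.906), 'grasp_force': np.float64(58.513), 'joints': array([ 0.406,  0.379, -0.47 , -0.   , -0.724, -0.227])}
```

```bash
python3 arc.py .205 1.965 14
```

```text
[[-0.   -0.28 -1.02]
 [-0.   -0.4  -0.98]
 [-0.   -0.52 -0.92]
 [-0.   -0.63 -0.84]
 [-0.   -0.73 -0.76]
 [-0.   -0.82 -0.66]
 [-0.   -0.9  -0.55]
 [-0.   -0.96 -0.43]
 [-0.   -1.01 -0.31]
 [-0.   -1.04 -0.18]
 [-0.   -1.05 -0.05]
 [-0.   -1.05  0.08]
 [-0.   -1.03  0.21]
 [-0.   -1.    0.34]]
```

>>> {"api": "send_rows", "payload": {"targets": [{"gripper": 1, "x": 0, "y": -0.28, "z": -1.02, "ax": 0, "ay": 0, "az": 0}, {"gripper": 1, "x": 0, "y": -0.4, "z": -0.98, "ax": 0, "ay": 0, "az": 0}, {"gripper": 1, "x": 0, "y": 0, "z": 0, "ax": 0, "ay": 0, "az": 0}, {"gripper": 1, "x": 0, "y": 0, "z": 0, "ax": 0, "ay": 0, "az": 0}]}}

```text
clock: 9.15
position: [516.7, 47.0, 91.5]
ee_rot: [0.767, -0.641, -0.001, 0.001]
contact_force: [-6.4, 0.9, 5.7]
gripper_width: 9.8
grasp_force: 58.8
```

Run:
```python
from fit import *
s=arm.read_state(); print({k:np.round(s[k],3) for k in ('position','contact_force','wrist_torque','gripper_width','grasp_force')})
rep('scene')
```

```text
{'position': array([516.744,  46.989,  91.479]), 'contact_force': array([-6.384,  0.914,  5.745]), 'wrist_torque': array([ 0.342,  1.553, -0.108]), 'gripper_width': np.float64(9.788), 'grasp_force': np.float64(58.823)}
scene plate [555.6 -25.4] [175.9 171.7] 10.46 z 11.0
  knob 142 med [617.7 -36.1 119.9] min [611.1 -42.3  98.1] max [629.2 -22.1 134.4]
  handle 28 med [517.5  33.3 110.4] min [513.4   9.2 104.2] max [523.7  46.4 113.2]
  yellow 80 med [571.9  18.7  87.7] min [514.5  10.1  71.3] max [601.9  39.3 111.9]
  lug 88 med [597.4 -69.3  26.5] min [585.8 -77.8  16.6] max [607.8 -48.4  36. ]
  grey 598 z [62.8 67.9 84.1] min [500.4 -77.9  62. ] max [623.5  46.3  86. ] enc ((563.6201782226562, -3.608247756958008), 76.05540466308594)
```

>>> {"api": "send_rows", "payload": {"targets": [{"gripper": 1, "x": 0, "y": -0.52, "z": -0.92, "ax": 0, "ay": 0, "az": 0}, {"gripper": 1, "x": 0, "y": -0.63, "z": -0.84, "ax": 0, "ay": 0, "az": 0}, {"gripper": 1, "x": 0, "y": -0.73, "z": -0.76, "ax": 0, "ay": 0, "az": 0}, {"gripper": 1, "x": 0, "y": -0.82, "z": -0.66, "ax": 0, "ay": 0, "az": 0}, {"gripper": 1, "x": 0, "y": 0, "z": 0, "ax": 0, "ay": 0, "az": 0}]}}

```text
clock: 9.62
position: [539.4, 51.0, 123.8]
ee_rot: [0.767, -0.641, -0.004, 0.006]
contact_force: [-17.4, 2.8, 16.5]
gripper_width: 9.9
grasp_force: 58.8
```

Run:
```python
from fit import *
s=arm.read_state(); print({k:np.round(s[k],3) for k in ('position','contact_force','wrist_torque','gripper_width','grasp_force')})
rep('scene')
```

```text
{'position': array([539.366,  50.977, 123.799]), 'contact_force': array([-17.394,   2.796,  16.524]), 'wrist_torque': array([ 0.645,  5.305, -0.118]), 'gripper_width': np.float64(9.874), 'grasp_force': np.float64(58.822)}
scene plate [556.7 -26.3] [176.8 169. ] 10.06 z 11.0
  knob 146 med [617.4 -36.  119.3] min [611.6 -43.5  98.2] max [630.6 -21.3 135.3]
  handle 20 med [539.9  35.5 141.2] min [535.   30.  136.2] max [547.1  47.7 142.9]
  yellow 58 med [581.3  20.7  92. ] min [535.5  10.1  69.6] max [598.   30.8 144.4]
  lug 89 med [598.4 -68.2  26.5] min [585.3 -78.7  15.1] max [607.3 -49.1  36.9]
  grey 556 z [62.6 67.5 84.5] min [501.7 -77.   62. ] max [625.5  46.7  86. ] enc ((566.6469116210938, -6.112100601196289), 75.09786224365234)
```

>>> {"api": "send_rows", "payload": {"targets": [{"gripper": 1, "x": 0, "y": 0.17, "z": -0.25, "ax": 0, "ay": 0, "az": 0}, {"gripper": 1, "x": 0, "y": 0, "z": 0, "ax": 0, "ay": 0, "az": 0}, {"gripper": 1, "x": 0, "y": 0, "z": 0, "ax": 0, "ay": 0, "az": 0}]}}

```text
clock: 9.92
position: [540.5, 51.2, 125.0]
ee_rot: [0.767, -0.641, -0.002, 0.002]
contact_force: [-7.8, 0.1, 4.5]
gripper_width: 9.7
grasp_force: 59.9
```

Run:
```python
from fit import *
s=arm.read_state(); print({k:np.round(s[k],3) for k in ('position','contact_force','wrist_torque','gripper_width','grasp_force')})
```

```text
{'position': array([540.47 ,  51.179, 124.985]), 'contact_force': array([-7.771,  0.14 ,  4.452]), 'wrist_torque': array([ 0.194,  2.387, -0.135]), 'gripper_width': np.float64(9.693), 'grasp_force': np.float64(59.894)}
```

```bash
python3 arc.py .883 1.9 10
```

```text
[[-0.   -0.68 -0.51]
 [-0.   -0.73 -0.44]
 [-0.   -0.77 -0.36]
 [-0.   -0.81 -0.28]
 [-0.   -0.83 -0.2 ]
 [-0.   -0.85 -0.11]
 [-0.   -0.85 -0.03]
 [-0.   -0.85  0.06]
 [-0.   -0.84  0.15]
 [-0.   -0.82  0.23]]
```

>>> {"api": "send_rows", "payload": {"targets": [{"gripper": 1, "x": 0, "y": -0.68, "z": -0.51, "ax": 0, "ay": 0, "az": 0}, {"gripper": 1, "x": 0, "y": -0.73, "z": -0.44, "ax": 0, "ay": 0, "az": 0}, {"gripper": 1, "x": 0, "y": -0.77, "z": -0.36, "ax": 0, "ay": 0, "az": 0}, {"gripper": 1, "x": 0, "y": -0.81, "z": -0.28, "ax": 0, "ay": 0, "az": 0}, {"gripper": 1, "x": 0, "y": 0, "z": 0, "ax": 0, "ay": 0, "az": 0}]}}

```text
clock: 10.33
position: [573.6, 57.2, 143.7]
ee_rot: [0.768, -0.641, 0.001, -0.0]
contact_force: [-5.9, 0.9, 11.3]
gripper_width: 9.9
grasp_force: 59.1
```

Run:
```python
from fit import *
s=arm.read_state(); print({k:np.round(s[k],3) for k in ('position','contact_force','wrist_torque','gripper_width','grasp_force')})
```

```text
{'position': array([573.56 ,  57.215, 143.67 ]), 'contact_force': array([-5.935,  0.857, 11.268]), 'wrist_torque': array([ 0.152,  1.99 , -0.086]), 'gripper_width': np.float64(9.906), 'grasp_force': np.float64(59.125)}
```

>>> {"api": "send_rows", "payload": {"targets": [{"gripper": 1, "x": 0, "y": -0.83, "z": -0.35, "ax": 0, "ay": 0, "az": 0}, {"gripper": 1, "x": 0, "y": -0.85, "z": -0.16, "ax": 0, "ay": 0, "az": 0}, {"gripper": 1, "x": 0, "y": -0.85, "z": -0.03, "ax": 0, "ay": 0, "az": 0}, {"gripper": 1, "x": 0, "y": 0, "z": 0, "ax": 0, "ay": 0, "az": 0}]}}

```text
clock: 10.67
position: [598.3, 61.6, 147.2]
ee_rot: [0.768, -0.641, 0.0, 0.0]
contact_force: [-3.1, -0.0, 5.6]
gripper_width: 9.5
grasp_force: 59.5
```

Run:
```python
from fit import *
s=arm.read_state(); print({k:np.round(s[k],3) for k in ('position','contact_force','wrist_torque','gripper_width','grasp_force')})
```

```text
{'position': array([598.283,  61.626, 147.242]), 'contact_force': array([-3.112, -0.008,  5.633]), 'wrist_torque': array([-0.14 ,  1.328, -0.069]), 'gripper_width': np.float64(9.538), 'grasp_force': np.float64(59.544)}
```

>>> {"api": "send_rows", "payload": {"targets": [{"gripper": 1, "x": 0, "y": -0.85, "z": 0.06, "ax": 0, "ay": 0, "az": 0}, {"gripper": 1, "x": 0, "y": -0.84, "z": 0.15, "ax": 0, "ay": 0, "az": 0}, {"gripper": 1, "x": 0, "y": -0.3, "z": 0.1, "ax": 0, "ay": 0, "az": 0}, {"gripper": 1, "x": 0, "y": 0, "z": 0, "ax": 0, "ay": 0, "az": 0}, {"gripper": 1, "x": 0, "y": 0, "z": 0, "ax": 0, "ay": 0, "az": 0}]}}

```text
clock: 11.08
position: [618.2, 65.2, 143.7]
ee_rot: [0.768, -0.641, 0.001, -0.001]
contact_force: [0.9, -0.6, 0.2]
gripper_width: 9.4
grasp_force: 60.4
```

Run:
```python
from fit import *
s=arm.read_state(); print({k:np.round(s[k],3) for k in ('position','contact_force','wrist_torque','gripper_width','grasp_force')})
p,_,_=snap('scene','s5.png'); cv2.imwrite('pics/s5c.png',cv2.resize(p[130:330,220:420],(500,500))[:,:,::-1])
```

```text
{'position': array([618.25 ,  65.225, 143.667]), 'contact_force': array([ 0.886, -0.569,  0.189]), 'wrist_torque': array([-0.409, -0.403, -0.01 ]), 'gripper_width': np.float64(9.427), 'grasp_force': np.float64(60.417)}
```

View pics/s5c.png

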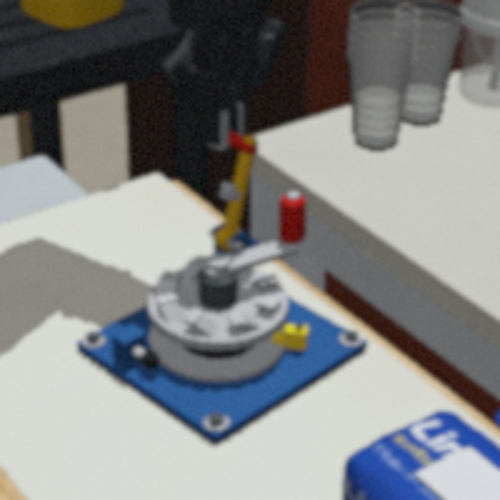

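>>> {"api": "send_rows", "payload": {"targets": [{"gripper": -0.2, "x": 0, "y": 0, "z": 0, "ax": 0, "ay": 0, "az": 0}, {"gripper": -0.2, "x": 0, "y": 0, "z": 0, "ax": 0, "ay": 0, "az": 0}, {"gripper": -0.2, "x": 0, "y": 0, "z": 0, "ax": 0, "ay": 0, "az": 0}, {"gripper": -0.2, "x": 0, "y": 0, "z": 0, "ax": 0, "ay": 0, "az": 0}]}}

```text
clock: 11.47
position: [617.0, 65.4, 143.9]
ee_rot: [0.768, -0.641, 0.0, -0.0]
contact_force: [-0.7, -0.4, -0.3]
gripper_width: 50.6
grasp_force: 0.0
```

>>> {"api": "send_rows", "payload": {"targets": [{"gripper": -0.2, "x": 0, "y": 0, "z": -2.5, "ax": 0, "ay": 0, "az": 0}, {"gripper": -0.2, "x": 0, "y": 0, "z": -3, "ax": 0, "ay": 0, "az": 0}, {"gripper": -0.2, "x": 0, "y": 0, "z": -3, "ax": 0, "ay": 0, "az": 0}, {"gripper": -0.2, "x": 0, "y": 0, "z": 0, "ax": 0, "ay": 0, "az": 0}]}}

```text
clock: 11.8
position: [620.4, 65.8, 236.4]
ee_rot: [0.768, -0.64, 0.005, -0.005]
contact_force: [0.7, 0.1, 2.1]
gripper_width: 51.5
grasp_force: 0.0
```

Run:
```python
from fit import *
s=arm.read_state(); print({k:np.round(s[k],3) for k in ('position','contact_force','joints','gripper_width','grasp_force')})
rep('scene')
```

```text
{'position': array([620.436,  65.765, 236.396]), 'contact_force': array([0.713, 0.133, 2.116]), 'joints': array([ 3.660e-01,  3.730e-01,  1.000e-03,  3.000e-03, -1.186e+00,
       -1.860e-01]), 'gripper_width': np.float64(51.469), 'grasp_force': np.float64(0.0)}
scene plate [556.6 -26.1] [177.9 169.6] 10.18 z 11.1
  knob 142 med [617.3 -35.8 118.6] min [611.4 -43.5  98.6] max [629.7 -20.6 135.6]
  handle 78 med [623.   55.3 151.4] min [617.6  27.6 144.9] max [630.5  77.8 157.3]
  yellow 172 med [609.6  29.3 101. ] min [588.6  20.9  68.6] max [630.8  40.2 159. ]
  lug 88 med [597.9 -68.8  26.2] min [586.5 -77.4  17.5] max [608.6 -48.4  35.4]
  grey 549 z [62.8 67.4 84.4] min [501.8 -78.   62. ] max [625.7  46.4  86. ] enc ((564.6126708984375, -9.087081909179688), 72.65641784667969)
```

>>> {"api": "send_rows", "payload": {"targets": [{"gripper": -0.2, "x": 3, "y": 0.4, "z": 0, "ax": 0, "ay": 0, "az": 0}, {"gripper": -0.2, "x": 3.2, "y": 0.5, "z": 0, "ax": 0, "ay": 0, "az": 0}, {"gripper": -0.2, "x": 3, "y": 0.4, "z": 0, "ax": 0, "ay": 0, "az": 0}, {"gripper": -0.2, "x": 0, "y": 0, "z": 2, "ax": 0, "ay": 0, "az": 0}, {"gripper": -0.2, "x": 0, "y": 0, "z": 2, "ax": 0, "ay": 0, "az": 0}]}}

```text
clock: 12.27
position: [620.8, -29.2, 188.8]
ee_rot: [0.767, -0.642, 0.001, -0.001]
contact_force: [-0.1, 0.2, -0.6]
gripper_width: 51.0
grasp_force: 0.0
```

>>> {"api": "send_rows", "payload": {"targets": [{"gripper": -0.2, "x": 0, "y": 0, "z": 0, "ax": 0, "ay": 0, "az": 0}, {"gripper": -0.2, "x": 0, "y": 0, "z": 0, "ax": 0, "ay": 0, "az": 0}]}}

```text
clock: 12.43
position: [619.6, -27.9, 187.3]
ee_rot: [0.768, -0.641, -0.001, 0.001]
contact_force: [0.0, 0.3, -0.2]
gripper_width: 51.1
grasp_force: 0.0
```

Run:
```python
from fit import *
s=arm.read_state(); print({k:np.round(s[k],3) for k in ('position','ee_rot','contact_force')})
rep('wrist')
```

```text
{'position': array([619.646, -27.861, 187.333]), 'ee_rot': array([ 0.768, -0.641, -0.001,  0.001]), 'contact_force': array([ 0.041,  0.298, -0.193])}
wrist plate [561.1 -20.1] [177.5 169.7] 9.95 z 14.8
  knob 1428 med [626.  -33.4 135.4] min [563.1 -50.3 101.5] max [680.8  -7.9 259.9]
  handle 885 med [626.8  56.  157.3] min [610.2  19.   48.8] max [636.7  76.7 160. ]
  yellow 1529 med [618.2  30.2 129.5] min [562.6 -63.3  50.7] max [680.8  46.8 259.6]
  lug 391 med [603.6 -64.3  36.8] min [591.  -74.8  13.6] max [614.3 -50.5  42.6]
  grey 5182 z [62.9 70.  84.4] min [503.7 -73.1  62. ] max [610.9  49.7  86. ] enc ((565.2175903320312, -7.934895038604736), 68.19232177734375)
```

>>> {"api": "send_rows", "payload": {"targets": [{"gripper": -0.2, "x": 0.05, "y": -0.4, "z": 2, "ax": 0, "ay": 0, "az": 0}, {"gripper": -0.2, "x": 0, "y": 0, "z": 2.5, "ax": 0, "ay": 0, "az": 0}, {"gripper": -0.2, "x": 0, "y": 0, "z": 2.5, "ax": 0, "ay": 0, "az": 0}, {"gripper": -0.2, "x": 0, "y": 0, "z": 1.3, "ax": 0, "ay": 0, "az": 0}, {"gripper": -0.2, "x": 0, "y": 0, "z": 0, "ax": 0, "ay": 0, "az": 0}]}}

```text
clock: 12.9
position: [623.2, -27.0, 103.5]
ee_rot: [0.768, -0.641, -0.002, 0.002]
contact_force: [0.1, -0.3, 0.5]
gripper_width: 51.5
grasp_force: 0.0
```

>>> {"api": "send_rows", "payload": {"targets": [{"gripper": 0.3, "x": 0, "y": 0, "z": 0, "ax": 0, "ay": 0, "az": 0}, {"gripper": 0.35, "x": 0, "y": 0, "z": 0, "ax": 0, "ay": 0, "az": 0}, {"gripper": 1, "x": 0, "y": 0, "z": 0, "ax": 0, "ay": 0, "az": 0}, {"gripper": 1, "x": 0, "y": 0, "z": 0, "ax": 0, "ay": 0, "az": 0}, {"gripper": 1, "x": 0, "y": 0, "z": 0, "ax": 0, "ay": 0, "az": 0}]}}

```text
clock: 13.32
position: [624.0, -27.6, 108.3]
ee_rot: [0.768, -0.641, 0.0, 0.0]
contact_force: [-5.2, -0.2, 6.2]
gripper_width: 20.8
grasp_force: 58.8
```

```bash
cat > crank.py <<'E'
# state + tool-frame rows (cm) to carry the knob from the present angle by steps
from h import *
import sys
s=arm.read_state(); p=np.array(s['position']); o=np.array([554,-22.2]); r=p[:2]-o; a=np.arctan2(r[1],r[0]); a-=2*np.pi*(a>1.5)
f=np.array(s['contact_force']); t=np.array([-np.sin(a),np.cos(a)]); n=np.array([np.cos(a),np.sin(a)])
print('p',p.round(1),'r',np.hypot(*r).round(1),'theta',round(a-.18+.61,3),'f tang',round(f[:2]@t,1),'rad',round(f[:2]@n,1),'z',round(f[2],1),'tau',np.round(s['wrist_torque'],2),s['gripper_width'].round(1),s['grasp_force'].round(0))
if len(sys.argv)>1:
    A=a+float(sys.argv[1])*np.arange(int(sys.argv[2])+1); P=np.stack([70*np.cos(A),70*np.sin(A),0*A],1)
    T=R.from_quat(s['ee_rot']); print(np.round(T.inv().apply(np.diff(P,axis=0))/10,2)[:,:2].tolist())
E
python3 crank.py -0.1 17
```

```text
Traceback (most recent call last):
  File "crank.py", line 6, in <module>
    print('p',p.round(1),'r',np.hypot(*r).round(1),'theta',round(a-.18+.61,3),'f tang',round(f[:2]@t,1),'rad',round(f[:2]@n,1),'z',round(f[2],1),'tau',np.round(s['wrist_torque'],2),s['gripper_width'].round(1),s['grasp_force'].round(0))
                                                                                                                                                                                     ^^^^^^^^^^^^^^^^^^^^^^^^
AttributeError: 'float' object has no attribute 'round'
```

```bash
sed -i "s/s\['gripper_width'\].round(1),s\['grasp_force'\].round(0)/s['gripper_width'],s['grasp_force']/" crank.py; python3 crank.py -0.1 17
```

```text
p [624.  -27.6 108.3] r 70.2 theta 0.354 f tang -0.6 rad -5.2 z 6.2 tau [ 0.    1.55 -0.02] 20.808317932708245 58.824368552304804
[[0.67, 0.21], [0.64, 0.28], [0.61, 0.34], [0.57, 0.4], [0.53, 0.45], [0.48, 0.5], [0.43, 0.55], [0.37, 0.59], [0.31, 0.63], [0.25, 0.65], [0.18, 0.68], [0.11, 0.69], [0.05, 0.7], [-0.02, 0.7], [-0.09, 0.69], [-0.16, 0.68], [-0.23, 0.66]]
```

>>> {"api": "send_rows", "payload": {"targets": [{"gripper": 1, "x": 0.67, "y": 0.22, "z": 0, "ax": 0, "ay": 0, "az": 0}, {"gripper": 1, "x": 0.64, "y": 0.29, "z": 0, "ax": 0, "ay": 0, "az": 0}, {"gripper": 1, "x": 0.61, "y": 0.35, "z": 0, "ax": 0, "ay": 0, "az": 0}, {"gripper": 1, "x": 0.57, "y": 0.4, "z": 0, "ax": 0, "ay": 0, "az": 0}, {"gripper": 1, "x": 0.53, "y": 0.45, "z": 0, "ax": 0, "ay": 0, "az": 0}]}}

```text
clock: 13.73
position: [614.1, -58.3, 108.3]
ee_rot: [0.768, -0.641, 0.001, -0.002]
contact_force: [-2.2, 8.1, 4.2]
gripper_width: 20.7
grasp_force: 58.7
```

```bash
python3 crank.py
```

```text
p [614.1 -58.3 108.3] r 70.2 theta -0.111 f tang 5.8 rad -6.1 z 4.2 tau [2.27 0.85 0.04] 20.680884078742313 58.71467511635274
```

Tracks well (θ −0.11, about the expected 5 N drag). Continue to about θ ≈ −1.3.

>>> {"api": "send_rows", "payload": {"targets": [{"gripper": 1, "x": 0.48, "y": 0.5, "z": 0, "ax": 0, "ay": 0, "az": 0}, {"gripper": 1, "x": 0.43, "y": 0.55, "z": 0, "ax": 0, "ay": 0, "az": 0}, {"gripper": 1, "x": 0.37, "y": 0.59, "z": 0, "ax": 0, "ay": 0, "az": 0}, {"gripper": 1, "x": 0.31, "y": 0.63, "z": 0, "ax": 0, "ay": 0, "az": 0}, {"gripper": 1, "x": 0.25, "y": 0.65, "z": 0, "ax": 0, "ay": 0, "az": 0}]}}

```text
clock: 14.15
position: [590.9, -81.7, 108.4]
ee_rot: [0.768, -0.64, 0.003, -0.004]
contact_force: [2.6, 6.0, 0.7]
gripper_width: 20.4
grasp_force: 58.7
```

>>> {"api": "send_rows", "payload": {"targets": [{"gripper": 1, "x": 0.18, "y": 0.68, "z": 0, "ax": 0, "ay": 0, "az": 0}, {"gripper": 1, "x": 0.11, "y": 0.69, "z": 0, "ax": 0, "ay": 0, "az": 0}, {"gripper": 1, "x": 0.05, "y": 0.7, "z": 0, "ax": 0, "ay": 0, "az": 0}, {"gripper": 1, "x": -0.02, "y": 0.7, "z": 0, "ax": 0, "ay": 0, "az": 0}, {"gripper": 1, "x": -0.09, "y": 0.69, "z": 0, "ax": 0, "ay": 0, "az": 0}]}}

```text
clock: 14.57
position: [558.4, -91.9, 108.4]
ee_rot: [0.768, -0.64, 0.004, -0.004]
contact_force: [6.4, -2.7, -1.5]
gripper_width: 21.0
grasp_force: 58.8
```

```bash
python3 crank.py -.025 14
python3 - <<'E'
from fit import *
p,_,_=snap('scene','s6.png'); rep('scene')
cv2.imwrite('pics/s6c.png',cv2.resize(p[190:330,220:400],(720,560),interpolation=2)[:,:,::-1])
E
```

```text
p [558.4 -91.9 108.4] r 69.8 theta -1.078 f tang 6.3 rad 3.1 z -1.5 tau [-0.66 -1.4  -0.01] 20.994536898244345 58.757151192985475
[[-0.02, 0.17], [-0.03, 0.17], [-0.03, 0.17], [-0.04, 0.17], [-0.04, 0.17], [-0.04, 0.17], [-0.05, 0.17], [-0.05, 0.17], [-0.06, 0.17], [-0.06, 0.16], [-0.07, 0.16], [-0.07, 0.16], [-0.07, 0.16], [-0.08, 0.16]]
scene plate [556.9 -27.3] [177.6 169.1] 9.57 z 11.1
  knob 101 med [ 554.7 -103.1  123.1] min [ 519.7 -107.7   98.7] max [569.2 -74.9 249. ]
  handle 11 med [620.1  71.5 149.6] min [617.4  68.1 144.7] max [621.4  75.6 155.4]
  lug 53 med [512.9 -82.4  30.6] min [507.3 -88.2  18.3] max [524.4 -67.5  39.1]
  grey 430 z [62.5 66.9 84.8] min [500.6 -98.4  62. ] max [596.   48.9  86. ] enc ((572.3897705078125, -24.744102478027344), 76.92882537841797)
```

View pics/s6c.png

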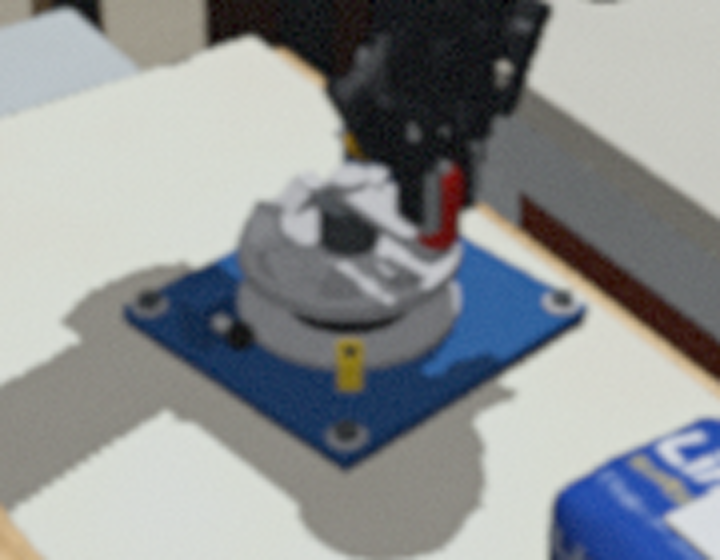

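>>> {"api": "send_rows", "payload": {"targets": [{"gripper": 1, "x": -0.06, "y": 0.34, "z": 0, "ax": 0, "ay": 0, "az": 0}, {"gripper": 1, "x": -0.07, "y": 0.34, "z": 0, "ax": 0, "ay": 0, "az": 0}, {"gripper": 1, "x": -0.09, "y": 0.34, "z": 0, "ax": 0, "ay": 0, "az": 0}, {"gripper": 1, "x": -0.11, "y": 0.33, "z": 0, "ax": 0, "ay": 0, "az": 0}, {"gripper": 1, "x": -0.13, "y": 0.33, "z": 0, "ax": 0, "ay": 0, "az": 0}]}}

```text
clock: 15.08
position: [540.5, -90.7, 108.4]
ee_rot: [0.768, -0.64, 0.004, -0.002]
contact_force: [4.9, -3.5, 2.1]
gripper_width: 21.2
grasp_force: 59.2
```

>>> {"api": "send_rows", "payload": {"targets": [{"gripper": 1, "x": -0.07, "y": 0.16, "z": 0, "ax": 0, "ay": 0, "az": 0}, {"gripper": 1, "x": -0.07, "y": 0.16, "z": 0, "ax": 0, "ay": 0, "az": 0}, {"gripper": 1, "x": -0.08, "y": 0.16, "z": 0, "ax": 0, "ay": 0, "az": 0}, {"gripper": 1, "x": -0.08, "y": 0.16, "z": 0, "ax": 0, "ay": 0, "az": 0}]}}

```text
clock: 15.42
position: [533.4, -89.0, 108.3]
ee_rot: [0.768, -0.64, 0.003, -0.002]
contact_force: [3.9, -3.1, 3.4]
gripper_width: 20.7
grasp_force: 59.3
```

```bash
python3 crank.py -.025 12
```

```text
p [533.4 -89.  108.3] r 69.9 theta -1.44 f tang 4.6 rad 1.9 z 3.4 tau [-0.91 -1.22  0.02] 20.686760589129133 59.32300217449665
[[-0.08, 0.15], [-0.09, 0.15], [-0.09, 0.15], [-0.09, 0.15], [-0.1, 0.15], [-0.1, 0.14], [-0.1, 0.14], [-0.11, 0.14], [-0.11, 0.13], [-0.12, 0.13], [-0.12, 0.13], [-0.12, 0.13]]
```

Baseline 4.6 N tangential. Now small groups, with a check after each.

>>> {"api": "send_rows", "payload": {"targets": [{"gripper": 1, "x": -0.08, "y": 0.15, "z": 0, "ax": 0, "ay": 0, "az": 0}, {"gripper": 1, "x": -0.09, "y": 0.15, "z": 0, "ax": 0, "ay": 0, "az": 0}, {"gripper": 1, "x": -0.09, "y": 0.15, "z": 0, "ax": 0, "ay": 0, "az": 0}, {"gripper": 1, "x": -0.09, "y": 0.15, "z": 0, "ax": 0, "ay": 0, "az": 0}]}}

```text
clock: 15.75
position: [526.8, -86.6, 108.3]
ee_rot: [0.768, -0.64, 0.003, -0.002]
contact_force: [4.9, -3.1, 2.5]
gripper_width: 21.3
grasp_force: 59.4
```

```bash
python3 crank.py
```

```text
p [526.8 -86.6 108.3] r 69.9 theta -1.54 f tang 5.7 rad 0.9 z 2.5 tau [-0.87 -1.12 -0.03] 21.32500708853897 59.352304078638554
```

>>> {"api": "send_rows", "payload": {"targets": [{"gripper": 1, "x": -0.1, "y": 0.15, "z": 0, "ax": 0, "ay": 0, "az": 0}, {"gripper": 1, "x": -0.1, "y": 0.14, "z": 0, "ax": 0, "ay": 0, "az": 0}, {"gripper": 1, "x": 0, "y": 0, "z": 0, "ax": 0, "ay": 0, "az": 0}]}}

```text
clock: 16.0
position: [523.3, -85.0, 108.3]
ee_rot: [0.768, -0.64, 0.003, -0.002]
contact_force: [4.7, -2.4, 5.0]
gripper_width: 20.9
grasp_force: 59.6
```

```bash
python3 crank.py
python3 - <<'E'
from fit import *
rep('scene')
E
```

```text
p [523.3 -85.  108.3] r 69.9 theta -1.596 f tang 5.3 rad 0.1 z 5.0 tau [-0.72 -1.02 -0.03] 20.891773891172882 59.583820165134966
scene plate [556.8 -26.6] [177.  170.1] 10.25 z 11.0
  knob 105 med [522.7 -95.8 120.1] min [ 512.6 -101.5   98.8] max [535.2 -84.4 136.1]
  lug 80 med [492.9 -55.8  28.8] min [485.5 -63.1  16.9] max [513.5 -46.7  38. ]
  grey 298 z [62.9 66.2 81.2] min [502.8 -92.6  62. ] max [606.7  37.2  85.9] enc ((555.1819458007812, -26.503618240356445), 73.55928039550781)
```

>>> {"api": "send_rows", "payload": {"targets": [{"gripper": 1, "x": -0.1, "y": 0.14, "z": 0, "ax": 0, "ay": 0, "az": 0}, {"gripper": 1, "x": -0.11, "y": 0.14, "z": 0, "ax": 0, "ay": 0, "az": 0}, {"gripper": 1, "x": 0, "y": 0, "z": 0, "ax": 0, "ay": 0, "az": 0}]}}

```text
clock: 16.3
position: [520.0, -83.3, 108.2]
ee_rot: [0.768, -0.64, 0.003, -0.002]
contact_force: [4.3, -1.6, 6.7]
gripper_width: 20.7
grasp_force: 59.7
```

```bash
python3 crank.py
```

```text
p [520.  -83.3 108.2] r 69.9 theta -1.649 f tang 4.5 rad -0.7 z 6.7 tau [-0.77 -0.93  0.01] 20.69447599742507 59.72702565137297
```

>>> {"api": "send_rows", "payload": {"targets": [{"gripper": 1, "x": -0.11, "y": 0.13, "z": 0, "ax": 0, "ay": 0, "az": 0}, {"gripper": 1, "x": -0.11, "y": 0.13, "z": 0, "ax": 0, "ay": 0, "az": 0}, {"gripper": 1, "x": 0, "y": 0, "z": 0, "ax": 0, "ay": 0, "az": 0}]}}

```text
clock: 16.55
position: [517.1, -81.6, 108.3]
ee_rot: [0.768, -0.64, 0.003, -0.002]
contact_force: [3.4, -2.6, 6.9]
gripper_width: 20.9
grasp_force: 59.7
```

```bash
python3 crank.py
```

```text
p [517.1 -81.6 108.3] r 69.9 theta -1.697 f tang 4.3 rad 0.5 z 6.9 tau [-0.71 -0.98  0.02] 20.86132113192055 59.72853433806449
```

>>> {"api": "send_rows", "payload": {"targets": [{"gripper": 1, "x": -0.12, "y": 0.13, "z": 0, "ax": 0, "ay": 0, "az": 0}, {"gripper": 1, "x": -0.12, "y": 0.13, "z": 0, "ax": 0, "ay": 0, "az": 0}, {"gripper": 1, "x": 0, "y": 0, "z": 0, "ax": 0, "ay": 0, "az": 0}]}}

```text
clock: 16.8
position: [514.1, -79.6, 108.2]
ee_rot: [0.768, -0.64, 0.003, -0.002]
contact_force: [3.5, -2.1, 7.3]
gripper_width: 20.9
grasp_force: 59.7
```

```bash
python3 crank.py -.02 5
python3 - <<'E'
from fit import *
rep('scene')
E
```

```text
p [514.1 -79.6 108.2] r 69.9 theta -1.748 f tang 4.1 rad -0.2 z 7.3 tau [-0.64 -0.96  0.01] 20.887762612758404 59.731860626488924
[[-0.1, 0.1], [-0.1, 0.1], [-0.1, 0.09], [-0.11, 0.09], [-0.11, 0.09]]
scene plate [556.3 -25.8] [177.  169.8] 10.13 z 11.1
  knob 118 med [514.  -90.3 119.2] min [502.6 -92.9  98.1] max [526.9 -75.9 134.8]
  lug 96 med [488.6 -46.8  28.8] min [480.9 -53.2  18.3] max [509.9 -31.3  37.1]
  grey 269 z [62.6 66.2 69.9] min [501.6 -87.8  62.1] max [626.8  27.5  85.8] enc ((566.9493408203125, -28.32582664489746), 78.74168395996094)
```

>>> {"api": "send_rows", "payload": {"targets": [{"gripper": 1, "x": -0.1, "y": 0.1, "z": 0, "ax": 0, "ay": 0, "az": 0}, {"gripper": 1, "x": -0.1, "y": 0.1, "z": 0, "ax": 0, "ay": 0, "az": 0}, {"gripper": 1, "x": 0, "y": 0, "z": 0, "ax": 0, "ay": 0, "az": 0}]}}

```text
clock: 17.1
position: [511.8, -78.0, 108.2]
ee_rot: [0.768, -0.64, 0.003, -0.002]
contact_force: [4.0, -1.6, 7.2]
gripper_width: 20.6
grasp_force: 59.7
```

```bash
python3 crank.py
```

```text
p [511.8 -78.  108.2] r 69.9 theta -1.788 f tang 4.2 rad -1.2 z 7.2 tau [-0.65 -0.96 -0.09] 20.557754591489047 59.72545479889959
```

>>> {"api": "send_rows", "payload": {"targets": [{"gripper": 1, "x": -0.1, "y": 0.09, "z": 0, "ax": 0, "ay": 0, "az": 0}, {"gripper": 1, "x": -0.11, "y": 0.09, "z": 0, "ax": 0, "ay": 0, "az": 0}, {"gripper": 1, "x": 0, "y": 0, "z": 0, "ax": 0, "ay": 0, "az": 0}]}}

```text
clock: 17.35
position: [510.2, -76.7, 108.3]
ee_rot: [0.768, -0.64, 0.004, -0.002]
contact_force: [5.0, -4.7, 5.4]
gripper_width: 20.4
grasp_force: 59.6
```

```bash
python3 crank.py
python3 - <<'E'
from fit import *
rep('scene'); p,_,_=snap('scene','s7.png')
cv2.imwrite('pics/s7c.png',cv2.resize(p[230:320,240:350],(660,540),interpolation=2)[:,:,::-1])
E
```

```text
p [510.2 -76.7 108.3] r 69.9 theta -1.818 f tang 6.9 rad 0.5 z 5.4 tau [-1.4  -1.44  0.  ] 20.39545676103878 59.56913624424487
scene plate [556.1 -26.2] [177.3 169.1] 9.82 z 11.0
  knob 121 med [510.2 -87.6 119.1] min [495.3 -91.9  99. ] max [522.1 -76.5 138.8]
  lug 101 med [487.2 -42.3  29.1] min [480.4 -47.7  16.4] max [508.5 -28.7  37.8]
  grey 269 z [62.5 66.1 70.2] min [501.7 -84.6  62.1] max [627.8  30.1  85.7] enc ((568.3983154296875, -29.671634674072266), 80.2065658569336)
```

View pics/s7c.png

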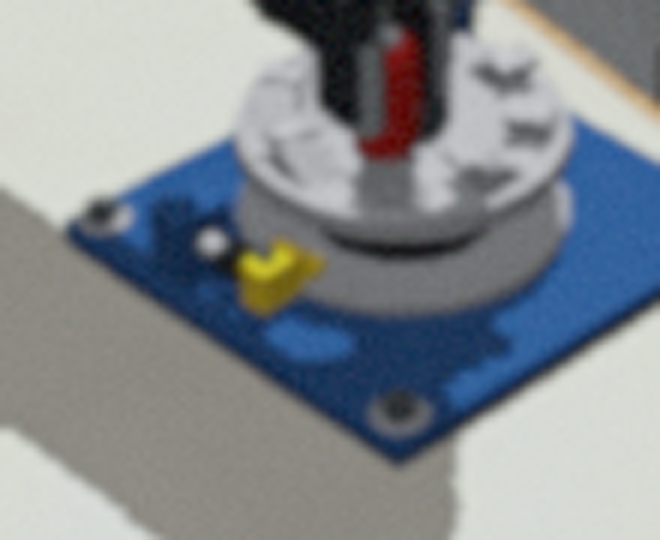

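>>> {"api": "send_rows", "payload": {"targets": [{"gripper": 1, "x": -0.1, "y": 0.08, "z": 0, "ax": 0, "ay": 0, "az": 0}, {"gripper": 1, "x": -0.05, "y": 0.04, "z": 0, "ax": 0, "ay": 0, "az": 0}, {"gripper": 1, "x": 0, "y": 0, "z": 0, "ax": 0, "ay": 0, "az": 0}, {"gripper": 1, "x": 0, "y": 0, "z": 0, "ax": 0, "ay": 0, "az": 0}]}}

```text
clock: 17.78
position: [509.3, -75.9, 108.3]
ee_rot: [0.768, -0.64, 0.004, -0.002]
contact_force: [6.8, -7.2, 4.7]
gripper_width: 20.6
grasp_force: 59.4
```

```bash
python3 crank.py
```

```text
p [509.3 -75.9 108.3] r 69.9 theta -1.834 f tang 9.9 rad 1.2 z 4.7 tau [-2.2  -1.86  0.01] 20.640897197808304 59.39701437950134
```

>>> {"api": "send_rows", "payload": {"targets": [{"gripper": 1, "x": -0.09, "y": 0.07, "z": 0, "ax": 0, "ay": 0, "az": 0}, {"gripper": 1, "x": -0.09, "y": 0.07, "z": 0, "ax": 0, "ay": 0, "az": 0}, {"gripper": 1, "x": 0, "y": 0, "z": 0, "ax": 0, "ay": 0, "az": 0}, {"gripper": 1, "x": 0, "y": 0, "z": 0, "ax": 0, "ay": 0, "az": 0}]}}

```text
clock: 18.12
position: [508.2, -74.9, 108.3]
ee_rot: [0.768, -0.64, 0.005, -0.002]
contact_force: [8.8, -11.0, 1.3]
gripper_width: 21.0
grasp_force: 59.2
```

```bash
python3 crank.py
```

```text
p [508.2 -74.9 108.3] r 69.8 theta -1.856 f tang 13.9 rad 2.6 z 1.3 tau [-3.08 -2.4  -0.01] 21.005185933551882 59.23472042195499
```

>>> {"api": "send_rows", "payload": {"targets": [{"gripper": -0.2, "x": 0, "y": 0, "z": 0, "ax": 0, "ay": 0, "az": 0}, {"gripper": -0.2, "x": 0, "y": 0, "z": 0, "ax": 0, "ay": 0, "az": 0}, {"gripper": -0.2, "x": 0, "y": 0, "z": 0, "ax": 0, "ay": 0, "az": 0}, {"gripper": -0.2, "x": 0, "y": 0, "z": 0, "ax": 0, "ay": 0, "az": 0}, {"gripper": -0.2, "x": 0, "y": 0, "z": -1.5, "ax": 0, "ay": 0, "az": 0}]}}

```text
clock: 18.53
position: [500.5, -73.3, 118.1]
ee_rot: [0.767, -0.641, -0.003, 0.003]
contact_force: [0.4, -0.4, -0.4]
gripper_width: 51.5
grasp_force: 0.0
```

>>> {"api": "send_rows", "payload": {"targets": [{"gripper": -0.2, "x": 0, "y": 0, "z": -2.5, "ax": 0, "ay": 0, "az": 0}, {"gripper": -0.2, "x": 0, "y": 0, "z": -3, "ax": 0, "ay": 0, "az": 0}, {"gripper": -0.2, "x": 0, "y": 0, "z": -3, "ax": 0, "ay": 0, "az": 0}, {"gripper": -0.2, "x": 0, "y": 0, "z": -3, "ax": 0, "ay": 0, "az": 0}, {"gripper": -0.2, "x": 0, "y": 0, "z": 0, "ax": 0, "ay": 0, "az": 0}]}}

```text
clock: 18.95
position: [506.4, -73.3, 242.1]
ee_rot: [0.768, -0.64, 0.004, -0.004]
contact_force: [0.2, -0.9, 0.7]
gripper_width: 51.4
grasp_force: 0.0
```

```bash
python3 crank.py
python3 - <<'E'
from fit import *
rep('scene'); a,_,_=snap('scene','s8.png'); b,_,_=snap('wrist','w8.png')
a=cv2.resize(a[190:330,220:400],(400,311)); b=cv2.resize(b,(400,300)); c=np.zeros((311,800,3),np.uint8); c[:,:400]=a; c[:300,400:]=b; cv2.imwrite('pics/c8.png',c[:,:,::-1])
E
```

```text
p [506.4 -73.3 242.1] r 69.9 theta -1.891 f tang 0.8 rad 0.5 z 0.7 tau [ 0.03 -0.09 -0.03] 51.40751123997863 0.0
scene plate [556.5 -25.6] [177.4 169.9] 9.69 z 11.1
  knob 171 med [504.1 -85.4 118.1] min [497.9 -91.4  98.4] max [515.6 -71.2 134.8]
  handle 79 med [623.2  55.3 152.1] min [616.9  29.  145.8] max [630.7  74.7 156.1]
  yellow 164 med [609.3  29.9 100.3] min [588.3  21.2  68. ] max [631.   40.4 158.8]
  lug 102 med [487.2 -42.1  29.6] min [479.1 -49.3  15.2] max [508.3 -30.   37.8]
  grey 423 z [62.8 66.8 82.3] min [502.1 -85.7  62. ] max [627.7  46.1  86. ] enc ((564.9609375, -26.178081512451172), 80.43988037109375)
```

View pics/c8.png

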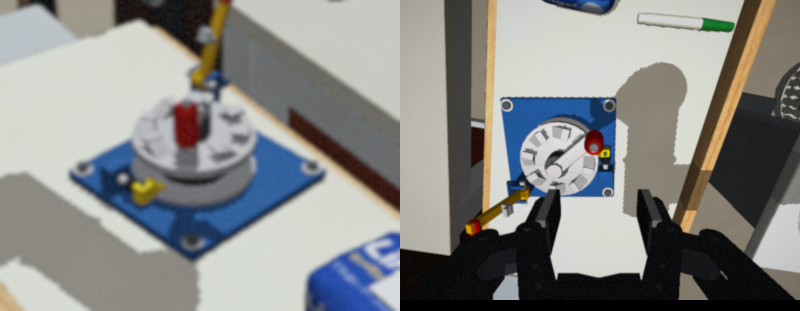

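The left half of the picture shows the lug (145,190) resting against the buffer (122,180), with the pawl thrown open at the top (210,45). The right half shows the gripper clear of everything.

```bash
python3 -c "
from bench import arm
print(arm.job_done())"
```

```text
the job is handed in; nothing more can be done
None
```

I wound the crank forward to free the pawl and threw the pawl right over, where it stays open. I then cranked the drum back until its lug rested on the buffer (about 3 mm pressed before release), let go with the arm clear, and handed the job in at about 19 s.

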